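Tuck the tea caddy into its corner of the shelf

ROBOT

A 6-joint arm with a two-finger parallel gripper is mounted at the origin on the work surface. World frame = base frame: x ahead of the robot, y to its left, z up, the work surface at z = 0. Lengths are in m, angles in rad, forces in N, time in s.
With the tool pointing down it reaches from about 0.325 to 0.9 m from the base axis. Payload 6.1 kg.
Tool frame: the origin (TCP) lies midway between the tips of the shut fingers; the grasp point (between the pads) lies 19 mm behind it; z points along the fingers, y is the line along which they close (so a half turn about z gives the same grasp; the last joint's range is limited). The gripper opens to 87 mm and grips with 3 to 60 N. Pads are 19 mm wide; open, the fingers measure 117 mm over their backs; the gripper's body (75 mm by 190 mm) begins 51 mm behind the grasp point.
Start: joints at [1.029, 0.22, 1.526, -0, 1.395, -0.126], TCP at [0.252, 0.572, 0.193] pointing down, gripper open.
Joint ranges: [-2.98, 2.98], [-0.91, 2.08], [0.09, 2.57], [-1.24, 4.39], [0.2, 2.65], [-2.68, 2.68]. Speed limits (rad/s): [2.57, 2.57, 3.01, 3.14, 3.14, 3.14].

INTERFACE

Orientations are given as a rotation vector (axis times angle).
In Python, from plant import sense, eyes, job, regions_of, mark_of gives the robot as it stands.
- The arm moves only by the tool drive_tool, never from a script. Its arguments are lists of equal length, an entry for each row: "travel": the shift along the world's x, y, z in m, a list of three; "angular": the turn, a rotation vector about the world's x, y, z in degrees, a list of three; "hand": the finger opening in m, from 0 to 0.087. A call has 1 to 12 rows; each row is the pose to reach, as a shift and turn from the pose commanded when the call began; what a row does not reach only later rows make up. A row lasts 1/8 s, in which the tool goes at most 62.5 mm and 10.7 degrees, less where a joint would pass 70% of its speed; a pose out of reach is approached as far as the arm can. A call with a gripper value outside its range is refused whole. The fingers move at their own pace and stop on an object; "squeeze" is the grip in N (left out, the last holds). Time passes only in rows, so rows that repeat a pose let the fingers close. It gives the time, the measured TCP pose, the force, the opening and the grip force at its end, in the units of the state.
- sense(): the state, without advancing time (a new reading comes with each control period).
- eyes.grab_frame(name): name is "scene" or "top"; returns (picture, depth): 400x640x3 uint8, red, green, blue; 400x640 float32, m along the optical axis (not along the pixel's ray), 0 where there is no reading.
- eyes.get_calibration(name): a dict with "fx", "fy", "cx", "cy" (pixels), "cam_to_world" (4x4, takes a point from camera to world coordinates). Camera axes: x right, y down, z forward; pixel columns grow to the right and rows downward; lengths in m; the calibration is good to about 2 mm. A picture is of the moment at which its call begins. get_calibration takes no time and is no camera call.
- job.job_done(): hands the job in; it is judged then, once.
Trained networks look in the newest picture that a camera, given by its name, has taken for a name from the list of things; names that differ only in an ending like _2 or _b are one class to them, and where a whole thing is asked for, a point or a joint stands for the part that bears it (a point fixed in the world has none). Each returns a list of dicts, best first, with "p" (0 to 1); they miss things now and then, are a little off and sometimes report something else, mostly with a low value. They report only what shows in the picture. A call takes as long as a camera call.
- regions_of(camera, name): "pixels" (400x640 bool, what is visible of it) and "centre" ([row, column] in pixels, amid what is visible of it).
- mark_of(camera, name): "centre" ([row, column] in pixels: a listed point, or the origin of a listed thing).
The state is a dict: "t": time; "joint_pos": joint angles; "dq": joint speeds; "joint_torque": joint torques, N m; "eef_pos": TCP position; "eef_rot": TCP orientation; "contact_force": force on the tool from outside, world axes, zero at the start; "ft_torque": the same for the moment, N m; "grip_width": finger opening in m; "gripper_force": force on a finger pad.
Only numpy, scipy, OpenCV 4.12 (cv2) and the standard library are available. Lean on these libraries where they do the work, as an engineer would, in place of code of your own. Each camera call takes 0.05 s, during which the arm holds its last target. There are 200 camera calls.

TASK

Put the black tea caddy back in its place on the low shelf: push it along the board until its long back side lies flat against the rail at the far side of the board and its end touches the bamboo clip. Only push it, never lift it or tip it over, and leave the whisk holder, cups, bowl, jar and spoon where they stand.

Things in the scene. Friction and masses are not known exactly. Their poses are not given: they have to be found in the camera images.
- shelf: Low open shelf, brown wood, fixed. Origin on the table under it, x towards the rail, z up. Board top 55 mm above the origin, spans x -150 to +125, y -270 to +270 mm. Along the far side a wooden rail runs along y, a bar 12 mm thick with its near face at x = +100 mm, 32 to 46 mm above the board top, open beneath, a post at each end.
- caddy: Black plastic tea caddy, a closed box with flat lid, loose on the board: 90 mm (x) by 110 mm (y) by 66 mm high, 0.2 to 0.4 kg. Origin: centre of its underside. Its +x side is the long back side that goes against the rail; it starts up to 0.35 rad out of square with the shelf.
- clip: Bamboo spring clip clamped on the board's far edge, under the rail, near its left or right end; immovable. Its upper jaw lies on the board: 24 mm wide (y), 24 mm high, reaching 60 mm out from the rail. Origin: on the board top, mid-width of the jaw, 40 mm before the rail's near face; axes as the shelf's. The caddy's end goes against the flank facing the board's middle.
- whisk_holder: White porcelain whisk holder with a bamboo whisk seated on it, 125 mm high, 58 mm across the foot, loose; stands on the board near the rail, at the end where the clip is not. Origin: centre of its underside.
- cup_a: Small white ceramic cup, 66 mm across the rim, 52 mm high, loose, near a front corner of the board. Origin: centre of its underside.
- cup_b: The other small white cup, the same size, near the other front corner of the board. Origin: centre of its underside.
- bowl: Earthenware tea bowl, 120 mm across, 75 mm high, on the table beside the shelf. Origin: centre of its underside.
- jar: White lidded jar, 72 mm across, 95 mm high, on the table on the other side of the shelf. Origin: centre of its underside.
- spoon: Wooden spoon 170 mm long lying on the table to the left of the shelf. Origin: under its middle.

How it is judged:
At the end, for the whole second after the job is handed in: The caddy stands upright and at rest on the board, its long back side within 5 mm of the rail and within 0.06 rad of parallel to it, and its end within 5 mm of the clip's flank (x of caddy in the frame of shelf above 0.05 m and angle between the x axis of caddy and the x axis of shelf, either way round below 0.06 rad and y of caddy in the frame of clip between -0.072 and 0.072 m and angle between caddy's own z axis and vertical below 0.05 rad and z of caddy in the frame of shelf between 0.05 and 0.059 m and linear speed of caddy below 0.01 m/s); the robot touches nothing.
It fails at once if the caddy is lifted off the board or pushed off it (underside centre over 10 mm up or 10 mm down) (z of caddy in the frame of shelf above 0.065 m or z of caddy in the frame of shelf below 0.045 m).
It fails at once if the caddy is tipped (over 0.25 rad) (angle between caddy's own z axis and vertical above 0.25 rad).
It fails at once if the whisk holder, a cup, the bowl, the jar or the spoon is shifted (over 15 mm) (distance of any of whisk_holder, cup_a, cup_b, bowl, jar, spoon from where it was at the start of the episode above 0.015 m).
It fails at once if the whisk holder, a cup, the bowl or the jar is tipped (over 0.3 rad) (angle between any of whisk_holder, cup_a, cup_b, bowl, jar's own z axis and vertical above 0.3 rad).
It also fails if it takes over 50 s, if anything falls off the work surface, if the arm or the gripper's body presses on something with over 40 N, if the wrist force passes 120 N, or if a joint passes its speed limit or range.

## Working session

There is one attempt and no reset: what is moved stays moved. The work goes in short steps, Python scripts to look and compute and a tool call to move; the robot and the scene stay as the last step left them, time stands still between calls to the robot, and variables do not carry over. Pictures are saved under pics/ and viewed, at most 10 in all, crops included, and the job is handed in when it is done.

Besides the shell and the picture viewer there is one more tool, called after "Call:" by a JSON object that holds its "fn" and its "kwargs", one argument or row to a line. drive_tool: Moves the arm, as the interface text tells. Its arguments: {"type":"object","properties":{"travel":{"type":"array","items":{"type":"array","items":{"type":"number"}}},"angular":{"type":"array","items":{"type":"array","items":{"type":"number"}}},"hand":{"type":"array","items":{"type":"number"}},"squeeze":{"type":"number"}},"required":["travel","angular","hand"]}

```bash
mkdir -p pics; cat > h.py <<'E'
import numpy as np, cv2
from plant import sense, eyes, job, regions_of, mark_of
def cloud(cam):
    im,d=eyes.grab_frame(cam); c=eyes.get_calibration(cam)
    v,u=np.mgrid[:400,:640]
    P=np.stack([(u-c['cx'])/c['fx']*d,(v-c['cy'])/c['fy']*d,d],-1)
    T=np.array(c['cam_to_world']); W=P@T[:3,:3].T+T[:3,3]; W[d==0]=np.nan
    return im,W
E
python3 - <<'E'
from h import *
for cam in ['scene','top']:
    im,W=cloud(cam); cv2.imwrite(f'pics/{cam}0.png',im[:,:,::-1])
    np.save(cam+'0.npy',W); print(cam,np.round(eyes.get_calibration(cam)['cam_to_world'],3).tolist())
    for n in ['shelf','caddy','clip','whisk_holder','cup_a','bowl','jar','spoon']:
        for r in regions_of(cam,n)[:3]:
            if r['p']<.3: continue
            X=W[r['pixels']]; X=X[~np.isnan(X[:,0])]
            print(n,round(r['p'],2),np.round(r['centre']),r['pixels'].sum(),np.round(np.median(X,0),3),np.round(np.percentile(X,2,0),3),np.round(np.percentile(X,98,0),3))
print(sense())
E
```

```text
scene [[0.813, 0.464, -0.351, 0.902], [0.582, -0.634, 0.51, -0.523], [0.014, -0.619, -0.785, 0.859], [0.0, 0.0, 0.0, 1.0]]
shelf 0.95 [240. 315.] 16662 [ 0.608 -0.119  0.055] [ 0.448 -0.313  0.05 ] [0.714 0.199 0.102]
shelf 0.53 [250. 250.] 810 [ 0.514 -0.233  0.086] [ 0.493 -0.267  0.058] [ 0.552 -0.208  0.109]
caddy 0.97 [189. 313.] 2073 [ 0.549 -0.027  0.12 ] [ 0.486 -0.074  0.062] [0.592 0.036 0.123]
clip 0.59 [189. 419.] 676 [0.737 0.17  0.075] [0.646 0.163 0.016] [0.781 0.2   0.088]
whisk_holder 0.85 [290. 289.] 939 [ 0.658 -0.273  0.125] [ 0.629 -0.289  0.063] [ 0.675 -0.244  0.181]
cup_a 0.93 [148. 350.] 556 [0.527 0.165 0.09 ] [0.5   0.132 0.059] [0.558 0.192 0.108]
cup_a 0.77 [252. 251.] 818 [ 0.514 -0.233  0.086] [ 0.492 -0.267  0.058] [ 0.552 -0.208  0.108]
bowl 0.97 [301. 140.] 2694 [ 0.388 -0.442  0.039] [ 0.355 -0.496  0.003] [ 0.465 -0.39   0.076]
bowl 0.45 [290. 286.] 991 [ 0.658 -0.273  0.124] [ 0.622 -0.289  0.056] [ 0.675 -0.24   0.181]
jar 0.64 [ 95. 365.] 736 [0.415 0.403 0.065] [0.377 0.388 0.001] [0.439 0.46  0.097]
spoon 0.6 [124. 417.] 393 [0.602 0.447 0.011
[... 1095 characters left out ...]
0.9, 'joint_pos': array([ 1.02887945e+00,  2.20361136e-01,  1.52653106e+00,  2.06236714e-06,
        1.39469743e+00, -1.26113807e-01]), 'dq': array([ 7.30292160e-04,  2.00373050e-03, -1.61875554e-03, -7.05119267e-04,
       -1.34131027e-05, -1.67707565e-03]), 'joint_torque': array([-1.13190890e-04, -4.94560218e+01, -3.87713993e+01,  6.98208343e-02,
        4.68520797e-02, -1.59500667e-05]), 'eef_pos': array([0.25245422, 0.57172478, 0.19344527]), 'eef_rot': array([-6.48447326e-01, -3.07394122e+00, -5.53165471e-06]), 'contact_force': array([-0.07379106, -0.12123881,  0.82362493]), 'ft_torque': array([0.00051108, 0.00893762, 0.03171961]), 'gripper_force': 0.0, 'grip_width': 0.08717118904384985}
```

```bash
python3 - <<'E'
from h import *
import cv2
for cam in ['scene','top']:
    W=np.load(cam+'0.npy'); X=W.reshape(-1,3); X=X[~np.isnan(X[:,0])]
    box=lambda lo,hi:X[np.all((X>lo)&(X<hi),1)]
    L=box([.44,-.11,.112],[.62,.08,.132]); r=cv2.minAreaRect((L[:,:2]*1000).astype(np.float32)); print(cam,'lid',len(L),np.round(np.median(L[:,2]),4),r)
    B=box([.35,-.35,.045],[.8,.3,.062]); print('board',cv2.minAreaRect((B[:,:2]*1000).astype(np.float32)),np.median(B[:,2]))
    R=box([.62,-.24,.094],[.75,.15,.108]); l=cv2.fitLine((R[:,:2]*1000).astype(np.float32),cv2.DIST_HUBER,0,.01,.01).ravel(); n=np.array([l[1],-l[0]]); o=(R[:,:2]*1000-l[2:])@n
    print('rail',len(R),np.median(R[:,2]),l,np.percentile(o,[2,10,50,90,98]))
    C=box([.6,.1,.068],[.72,.25,.086]); print('clip',len(C),np.round(np.percentile(C,[2,50,98],0),4).tolist(),cv2.minAreaRect((C[:,:2]*1000).astype(np.float32)))
E
```

```text
scene lid 1389 0.1209 ((535.7964477539062, -12.127426147460938), (110.117919921875, 92.54425048828125), 71.20906066894531)
board ((587.8671264648438, -45.763885498046875), (542.5736083984375, 294.62115478515625), 88.5061264038086) 0.05505536846576664
rail 874 0.10067199647459996 [ 1.5289263e-02  9.9988312e-01  6.9882471e+02 -6.6697960e+01] [-6.63359943e+00 -5.43668701e+00  3.39370557e-03  4.57062928e+00
  5.14143161e+00]
clip 256 [[0.639, 0.1642, 0.0694], [0.6734, 0.1729, 0.0779], [0.7179, 0.213, 0.0821]] ((675.3284912109375, 184.17721557617188), (83.97085571289062, 59.717533111572266), 15.670365333557129)
top lid 1129 0.1211 ((532.6590576171875, -11.202850341796875), (110.27090454101562, 91.46793365478516), 71.34122467041016)
board ((585.3790283203125, -46.34295654296875), (541.0932006835938, 293.8791809082031), 88.91590881347656) 0.05525512618235817
rail 539 0.10082981322968165 [ 1.5690355e-02  9.9987692e-01  6.9446033e+02 -4.2056961e+01] [-6.06413107 -4.95560556  0.01912443  5.54466108  7.18884242]
clip 202 [[0.6326, 0.1621, 0.0696], [0.6718, 0.1767, 0.078], [0.7185, 0.2153, 0.085]] ((666.4956665039062, 187.82412719726562), (106.40015411376953, 64.30183410644531), 3.107966184616089)
```

View pics/top0.png

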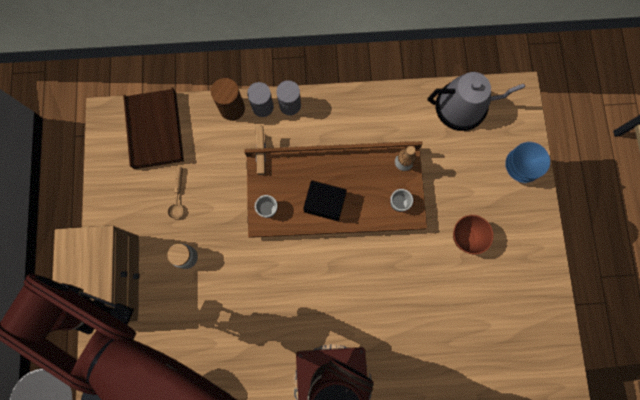

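View pics/scene0.png

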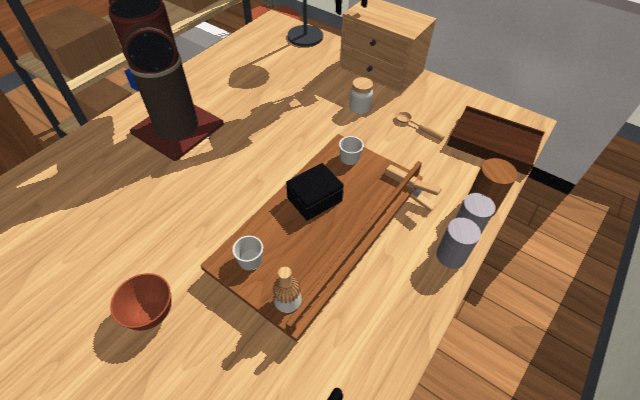

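Top view: caddy at (200,325), clip at (150,261) on the left, whisk at (158,405), cups at (206,266) and (200,400). The scene view agrees. I'll push +x first, with two spread fingers held square to the rail, and then push +y.

Call:
{"fn": "drive_tool", "kwargs": {
  "travel": [
    [0.176,-0.584,0.01],
    [0.176,-0.584,0.01],
    [0.176,-0.584,0.01],
    [0.176,-0.584,0.01],
    [0.176,-0.584,0.01],
    [0.176,-0.584,0.01],
    [0.176,-0.584,0.01],
    [0.176,-0.584,0.01],
    [0.176,-0.584,0.01],
    [0.176,-0.584,0.01],
    [0.176,-0.584,0.01],
    [0.176,-0.584,0.01]
  ],
  "angular": [
    [0,0,23],
    [0,0,23],
    [0,0,23],
    [0,0,23],
    [0,0,23],
    [0,0,23],
    [0,0,23],
    [0,0,23],
    [0,0,23],
    [0,0,23],
    [0,0,23],
    [0,0,23]
  ],
  "hand": [0.06,0.06,0.06,0.06,0.06,0.06,0.06,0.06,0.06,0.06,0.06,0.06]
}}

```text
t: 2.4
eef_pos: [0.4282, -0.0119, 0.2034]
eef_rot: [-0.024, -3.141, -0.001]
contact_force: [-0.2, -0.3, 0.9]
grip_width: 0.0601
gripper_force: 0.0
```

Call:
{"fn": "drive_tool", "kwargs": {
  "travel": [
    [0,0,-0.06],
    [0,0,-0.118],
    [0,0,-0.118],
    [0.015,0,-0.118],
    [0.03,0,-0.118],
    [0.04,0,-0.118],
    [0.05,0,-0.118],
    [0.06,0,-0.118],
    [0.07,0,-0.118],
    [0.08,0,-0.118],
    [0.09,0,-0.118],
    [0.1,0,-0.118]
  ],
  "angular": [
    [0,0,0],
    [0,0,0],
    [0,0,0],
    [0,0,0],
    [0,0,0],
    [0,0,0],
    [0,0,0],
    [0,0,0],
    [0,0,0],
    [0,0,0],
    [0,0,0],
    [0,0,0]
  ],
  "hand": [0.06,0.06,0.06,0.06,0.06,0.06,0.06,0.06,0.06,0.06,0.06,0.06]
}}

```text
t: 3.9
eef_pos: [0.5289, -0.0121, 0.0853]
eef_rot: [-0.022, -3.141, -0.0]
contact_force: [-2.7, 0.4, 1.9]
grip_width: 0.0598
gripper_force: 1.4
```

```bash
cat > m.py <<'E'
from h import *
import sys
for cam in ['top','scene']:
    im,W=cloud(cam); cv2.imwrite(f'pics/{cam}{sys.argv[1]}.png',im[:,:,::-1])
    ok=np.all((W>[.44,-.15,.114])&(W<[.71,.2,.130]),2)&(im.max(2)<60)
    ok=cv2.morphologyEx(ok.astype(np.uint8),cv2.MORPH_OPEN,np.ones((3,3),np.uint8)).astype(bool)
    L=W[ok]; print(cam,len(L),cv2.minAreaRect((L[:,:2]*1000).astype(np.float32)),np.round(np.percentile(L,[1,99],0),3).tolist())
E
python3 m.py 1
```

```text
Traceback (most recent call last):
  File "m.py", line 7, in <module>
    L=W[ok]; print(cam,len(L),cv2.minAreaRect((L[:,:2]*1000).astype(np.float32)),np.round(np.percentile(L,[1,99],0),3).tolist())
                                                                                          ~~~~~~~~~~~~~^^^^^^^^^^^^
IndexError: index -1 is out of bounds for axis 0 with size 0
```

```bash
sed -i 's/    L=W\[ok\]; /    L=W[ok]\n    if len(L)>20: /' m.py; python3 m.py 1
```

```text
scene 1394 ((580.6050415039062, -1.41778564453125), (110.13520812988281, 105.66513061523438), 88.64441680908203) [[0.541, -0.056, 0.115], [0.632, 0.051, 0.124]]
```

View pics/scene1.png

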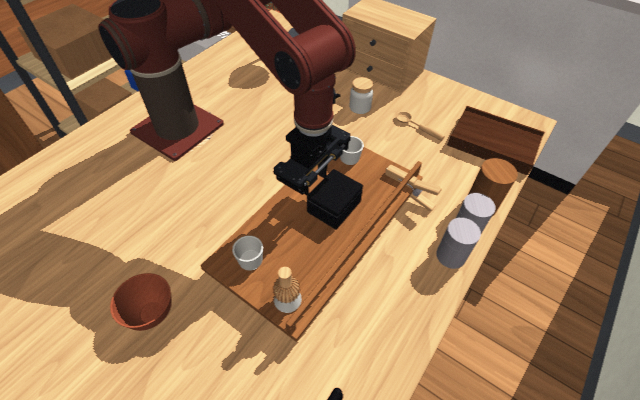

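The caddy, at (335,198) in the scene view, is flush with the fingers and square to the rail. The cups haven't moved. I'll keep pushing towards the rail.

Call:
{"fn": "drive_tool", "kwargs": {
  "travel": [
    [0.01,0,0],
    [0.02,0,0],
    [0.03,0,0],
    [0.038,0,0],
    [0.045,0,0],
    [0.049,0,0],
    [0.053,0,0],
    [0.056,0,0],
    [0.058,0,0],
    [0.06,0,0],
    [0.061,0,0]
  ],
  "angular": [
    [0,0,0],
    [0,0,0],
    [0,0,0],
    [0,0,0],
    [0,0,0],
    [0,0,0],
    [0,0,0],
    [0,0,0],
    [0,0,0],
    [0,0,0],
    [0,0,0]
  ],
  "hand": [0.06,0.06,0.06,0.06,0.06,0.06,0.06,0.06,0.06,0.06,0.06]
}}

```text
t: 5.42
eef_pos: [0.5895, -0.0122, 0.0854]
eef_rot: [-0.023, -3.141, -0.0]
contact_force: [-1.4, -0.3, -0.8]
grip_width: 0.0604
gripper_force: 0.8
```

```bash
python3 m.py 2
```

```text
scene 1489 ((642.5895385742188, -2.429637908935547), (109.5051040649414, 99.56932067871094), 88.83924102783203) [[0.601, -0.056, 0.115], [0.692, 0.05, 0.124]]
```

Call:
{"fn": "drive_tool", "kwargs": {
  "travel": [
    [0.001,0,0],
    [0.002,0,0],
    [0.003,0,0],
    [0.003,0,0]
  ],
  "angular": [
    [0,0,0],
    [0,0,0],
    [0,0,0],
    [0,0,0]
  ],
  "hand": [0.06,0.06,0.06,0.06]
}}

```text
t: 6.02
eef_pos: [0.5905, -0.0122, 0.0853]
eef_rot: [-0.022, -3.137, -0.0]
contact_force: [-8.5, 0.6, 4.6]
grip_width: 0.0599
gripper_force: 4.7
```

Call:
{"fn": "drive_tool", "kwargs": {
  "travel": [
    [-0.02,0,0],
    [-0.02,0,0.06],
    [-0.01,-0.03,0.1],
    [0.055,-0.087,0.1],
    [0.055,-0.087,0.1],
    [0.055,-0.087,0.1],
    [0.055,-0.087,0.1],
    [0.055,-0.087,0.1],
    [0.055,-0.087,0.1],
    [0.055,-0.087,0.1],
    [0.055,-0.087,0.1],
    [0.055,-0.087,0.1]
  ],
  "angular": [
    [0,0,0],
    [0,0,0],
    [0,0,-10],
    [0,0,-20],
    [0,0,-30],
    [0,0,-40],
    [0,0,-50],
    [0,0,-60],
    [0,0,-70],
    [0,0,-80],
    [0,0,-90],
    [0,0,-90]
  ],
  "hand": [0.06,0.06,0.04,0.04,0.04,0.04,0.04,0.04,0.04,0.04,0.04,0.04]
}}

```text
t: 7.52
eef_pos: [0.648, -0.0994, 0.1858]
eef_rot: [2.235, 2.206, 0.001]
contact_force: [-0.7, 0.5, -0.4]
grip_width: 0.0398
gripper_force: 0.0
```

```bash
python3 m.py 3; python3 -c "
from plant import sense;s=sense();print(s['eef_pos'],s['joint_pos'])"
```

```text
top 567 ((642.7647705078125, -0.227081298828125), (104.68462371826172, 90.3496322631836), 87.1132583618164) [[0.601, -0.052, 0.115], [0.687, 0.052, 0.128]]
scene 537 ((648.4144287109375, -11.002723693847656), (92.29737091064453, 89.54571533203125), 89.2916259765625) [[0.605, -0.057, 0.115], [0.693, 0.029, 0.124]]
[ 0.64782456 -0.09934662  0.18568941] [-2.72413386e-01  2.96382680e-01  1.45006244e+00  5.00741486e-05
  1.39424225e+00 -2.61651527e-01]
```

View pics/scene3.png

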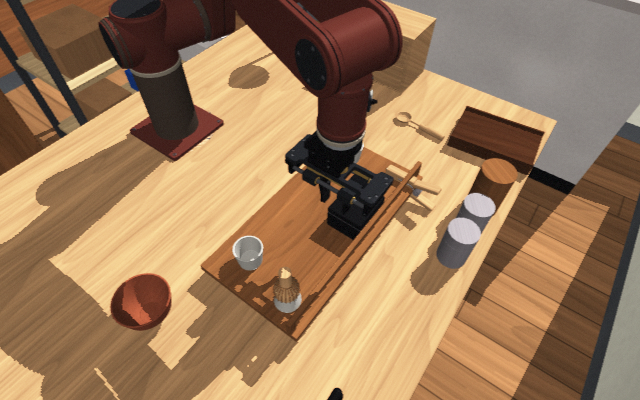

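The caddy lies along the rail, with the gripper just past its near end at about (345,190). Next I'll lower the fingers and push +y along the rail.

Call:
{"fn": "drive_tool", "kwargs": {
  "travel": [
    [-0.004,0,-0.05],
    [-0.004,0,-0.1],
    [-0.004,0.015,-0.1],
    [-0.004,0.028,-0.1],
    [-0.003,0.038,-0.1],
    [-0.003,0.048,-0.1],
    [-0.003,0.058,-0.1],
    [-0.003,0.068,-0.1],
    [-0.003,0.078,-0.1],
    [-0.003,0.088,-0.1],
    [-0.003,0.098,-0.1],
    [-0.002,0.108,-0.1]
  ],
  "angular": [
    [0,0,0],
    [0,0,0],
    [0,0,0],
    [0,0,0],
    [0,0,0],
    [0,0,0],
    [0,0,0],
    [0,0,0],
    [0,0,0],
    [0,0,0],
    [0,0,0],
    [0,0,0]
  ],
  "hand": [0.04,0.04,0.04,0.04,0.04,0.04,0.04,0.04,0.04,0.04,0.04,0.04]
}}

```text
t: 9.12
eef_pos: [0.6453, 0.0094, 0.0853]
eef_rot: [-2.237, -2.205, 0.001]
contact_force: [0.6, -3.4, 1.3]
grip_width: 0.0402
gripper_force: 1.6
```

```bash
python3 m.py 4
```

```text
top 291 ((643.179931640625, 89.89527130126953), (77.84066772460938, 84.07161712646484), 88.99787139892578) [[0.603, 0.051, 0.115], [0.685, 0.128, 0.129]]
scene 161 ((651.0211791992188, 28.390933990478516), (58.83794021606445, 81.68221282958984), 88.44999694824219) [[0.613, -0.001, 0.115], [0.692, 0.056, 0.128]]
```

View pics/scene4.png

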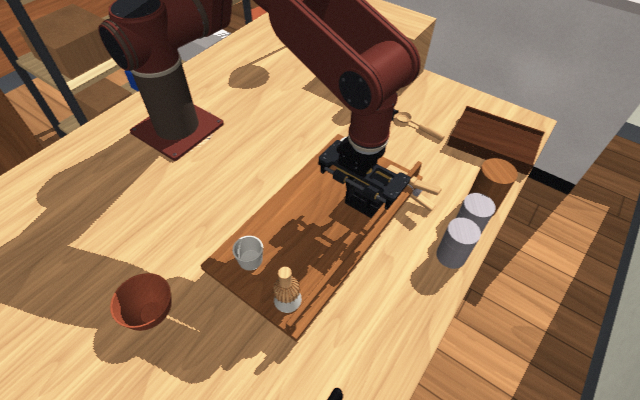

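The caddy is moving cleanly along the rail. About 34 mm is left to the clip, so I'll slow down.

Call:
{"fn": "drive_tool", "kwargs": {
  "travel": [
    [0,0.008,0],
    [0,0.016,0],
    [0,0.022,0],
    [0,0.026,0],
    [0,0.029,0],
    [0,0.031,0],
    [0,0.033,0],
    [0,0.034,0],
    [0,0.034,0]
  ],
  "angular": [
    [0,0,0],
    [0,0,0],
    [0,0,0],
    [0,0,0],
    [0,0,0],
    [0,0,0],
    [0,0,0],
    [0,0,0],
    [0,0,0]
  ],
  "hand": [0.04,0.04,0.04,0.04,0.04,0.04,0.04,0.04,0.04]
}}

```text
t: 10.35
eef_pos: [0.6454, 0.0428, 0.0854]
eef_rot: [-2.237, -2.205, -0.0]
contact_force: [0.5, -0.6, -0.4]
grip_width: 0.04
gripper_force: 0.6
```

Call:
{"fn": "drive_tool", "kwargs": {
  "travel": [
    [0,0.001,0],
    [0,0.002,0],
    [0,0.003,0],
    [0,0.003,0]
  ],
  "angular": [
    [0,0,0],
    [0,0,0],
    [0,0,0],
    [0,0,0]
  ],
  "hand": [0.04,0.04,0.04,0.04]
}}

```text
t: 10.85
eef_pos: [0.6454, 0.0446, 0.0856]
eef_rot: [2.237, 2.204, -0.002]
contact_force: [-1.4, -5.8, 0.8]
grip_width: 0.0399
gripper_force: 2.7
```

Call:
{"fn": "drive_tool", "kwargs": {
  "travel": [
    [0,0.001,0],
    [0,0.002,0],
    [0,0.003,0],
    [0,0.003,0]
  ],
  "angular": [
    [0,0,0],
    [0,0,0],
    [0,0,0],
    [0,0,0]
  ],
  "hand": [0.04,0.04,0.04,0.04]
}}

```text
t: 11.35
eef_pos: [0.6455, 0.0449, 0.0862]
eef_rot: [2.235, 2.202, -0.006]
contact_force: [-2.5, -13.0, 3.6]
grip_width: 0.0398
gripper_force: 6.5
```

Firm clip contact (13 N, no further travel). I'll back off and check.

Call:
{"fn": "drive_tool", "kwargs": {
  "travel": [
    [0,-0.03,0],
    [0,-0.03,0.06],
    [-0.03,-0.05,0.12],
    [-0.09,-0.09,0.12],
    [-0.15,-0.12,0.12],
    [-0.2,-0.14,0.12],
    [-0.24,-0.14,0.12],
    [-0.24,-0.14,0.12],
    [-0.24,-0.14,0.12]
  ],
  "angular": [
    [0,0,0],
    [0,0,0],
    [0,0,0],
    [0,0,0],
    [0,0,0],
    [0,0,0],
    [0,0,0],
    [0,0,0],
    [0,0,0]
  ],
  "hand": [0.04,0.04,0.04,0.04,0.04,0.04,0.04,0.04,0.04]
}}

```text
t: 12.48
eef_pos: [0.4064, -0.0912, 0.2063]
eef_rot: [2.236, 2.204, 0.003]
contact_force: [0.4, 0.4, 0.0]
grip_width: 0.04
gripper_force: 0.0
```

```bash
python3 m.py 5; python3 - <<'E'
import cv2
im=cv2.imread('pics/scene5.png'); t=cv2.imread('pics/top5.png')
a=cv2.resize(im[120:260,300:460],None,fx=2.5,fy=2.5); b=cv2.resize(t[110:250,235:395],None,fx=2.5,fy=2.5)
cv2.imwrite('pics/c5.png',cv2.hconcat([a,b]))
E
```

```text
top 1005 ((642.90234375, 109.49635314941406), (108.17727661132812, 88.41461181640625), 89.82489013671875) [[0.6, 0.057, 0.115], [0.686, 0.162, 0.129]]
scene 1236 ((648.5762329101562, 109.13601684570312), (109.14847564697266, 89.6461181640625), 89.19207763671875) [[0.606, 0.056, 0.115], [0.693, 0.161, 0.124]]
```

View pics/c5.png

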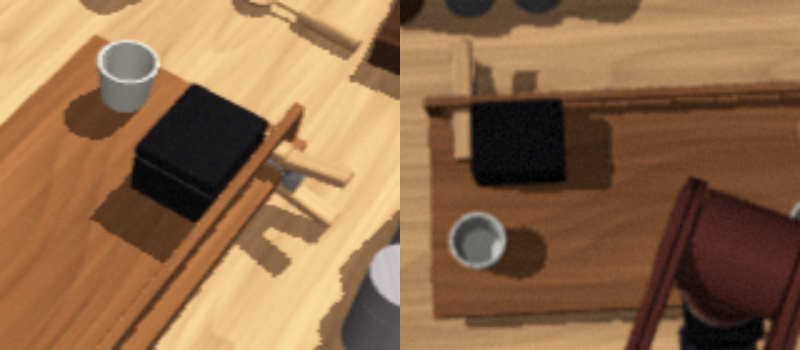

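In both crops the caddy sits square, touching the clip's flank and against the rail, though a 1–2 mm rail gap is possible. I'll add a gentle +x nudge with the fingers shut to be sure.

Call:
{"fn": "drive_tool", "kwargs": {
  "travel": [
    [0.05,0.05,0],
    [0.09,0.1,0],
    [0.13,0.145,0],
    [0.166,0.191,0],
    [0.166,0.191,0],
    [0.166,0.191,-0.06],
    [0.166,0.191,-0.12],
    [0.166,0.191,-0.12],
    [0.172,0.191,-0.12],
    [0.177,0.191,-0.12],
    [0.18,0.191,-0.12],
    [0.182,0.191,-0.12]
  ],
  "angular": [
    [0,0,0],
    [0,0,0],
    [0,0,0],
    [0,0,0],
    [0,0,0],
    [0,0,0],
    [0,0,0],
    [0,0,0],
    [0,0,0],
    [0,0,0],
    [0,0,0],
    [0,0,0]
  ],
  "hand": [0,0,0,0,0,0,0,0,0,0,0,0]
}}

```text
t: 14.08
eef_pos: [0.5885, 0.0997, 0.0868]
eef_rot: [2.236, 2.204, 0.002]
contact_force: [-0.9, -0.1, 0.3]
grip_width: 0.0004
gripper_force: 0.0
```

Call:
{"fn": "drive_tool", "kwargs": {
  "travel": [
    [0.001,0,0],
    [0.002,0,0],
    [0.003,0,0],
    [0.004,0,0],
    [0.004,0,0]
  ],
  "angular": [
    [0,0,0],
    [0,0,0],
    [0,0,0],
    [0,0,0],
    [0,0,0]
  ],
  "hand": [0,0,0,0,0]
}}

```text
t: 14.7
eef_pos: [0.5915, 0.0997, 0.0854]
eef_rot: [-2.237, -2.205, 0.0]
contact_force: [0.1, 0.1, 0.5]
grip_width: 0.0004
gripper_force: 0.0
```

Call:
{"fn": "drive_tool", "kwargs": {
  "travel": [
    [0.001,0,0],
    [0.002,0,0],
    [0.003,0,0],
    [0.004,0,0],
    [0.004,0,0]
  ],
  "angular": [
    [0,0,0],
    [0,0,0],
    [0,0,0],
    [0,0,0],
    [0,0,0]
  ],
  "hand": [0,0,0,0,0]
}}

```text
t: 15.32
eef_pos: [0.594, 0.0997, 0.0854]
eef_rot: [-2.236, -2.204, 0.004]
contact_force: [-6.5, -0.3, 5.4]
grip_width: 0.0003
gripper_force: 3.8
```

Call:
{"fn": "drive_tool", "kwargs": {
  "travel": [
    [0.001,0,0],
    [0.002,0,0],
    [0.002,0,0]
  ],
  "angular": [
    [0,0,0],
    [0,0,0],
    [0,0,0]
  ],
  "hand": [0,0,0]
}}

```text
t: 15.7
eef_pos: [0.594, 0.0998, 0.0853]
eef_rot: [-2.233, -2.202, 0.009]
contact_force: [-15.4, -1.0, 11.6]
grip_width: 0.0008
gripper_force: 7.6
```

Hard against the rail. Retreating.

Call:
{"fn": "drive_tool", "kwargs": {
  "travel": [
    [-0.018,-0.005,0],
    [-0.022,-0.01,0],
    [-0.022,-0.01,0.06],
    [-0.022,-0.01,0.12],
    [-0.06,-0.06,0.12],
    [-0.1,-0.1,0.12],
    [-0.14,-0.15,0.12],
    [-0.18,-0.19,0.12],
    [-0.18,-0.19,0.12],
    [-0.18,-0.19,0.12]
  ],
  "angular": [
    [0,0,0],
    [0,0,0],
    [0,0,0],
    [0,0,0],
    [0,0,0],
    [0,0,0],
    [0,0,0],
    [0,0,0],
    [0,0,0],
    [0,0,0]
  ],
  "hand": [0,0,0,0,0,0,0,0,0,0]
}}

```text
t: 16.95
eef_pos: [0.4182, -0.0907, 0.206]
eef_rot: [2.238, 2.203, 0.002]
contact_force: [-0.2, 0.1, 0.1]
grip_width: 0.0003
gripper_force: 0.0
```

```bash
python3 m.py 6; python3 - <<'E'
import cv2
im=cv2.imread('pics/scene6.png'); t=cv2.imread('pics/top6.png')
a=cv2.resize(im[120:260,300:460],None,fx=2.5,fy=2.5); b=cv2.resize(t[110:250,235:395],None,fx=2.5,fy=2.5)
cv2.imwrite('pics/c6.png',cv2.hconcat([a,b]))
E
```

```text
top 1013 ((646.1921997070312, 109.537353515625), (90.12493896484375, 107.47952270507812), 0.19235748052597046) [[0.603, 0.057, 0.115], [0.688, 0.162, 0.129]]
scene 1227 ((650.17919921875, 108.70516967773438), (109.71669006347656, 89.100341796875), 89.23222351074219) [[0.607, 0.056, 0.116], [0.694, 0.16, 0.124]]
```

View pics/c6.png

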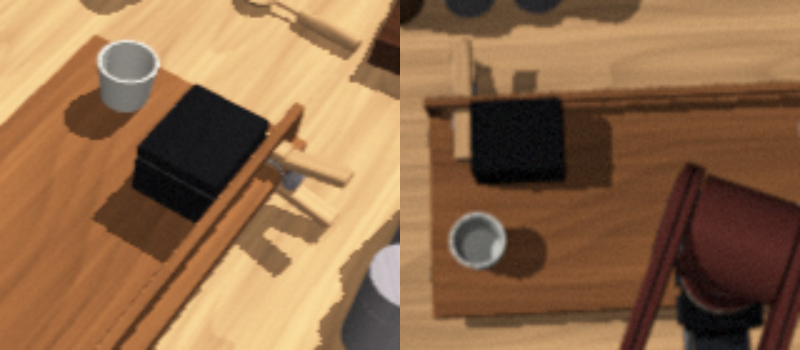

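The crops show the caddy flat against the rail with its end on the clip's flank, and the cup where it was.

```bash
python3 -c "
from plant import job;print(job.job_done())"
```

```text
the job is handed in; nothing more can be done
None
```

The caddy was pushed flat against the rail with its end on the bamboo clip, touching nothing else, and the job is handed in at about 17 s on the robot's clock; no verdict came back.

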